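# Open the lamp-oil jug's child-resistant cap

## Task

The lamp is to be refilled: open the full lamp-oil jug. Push its child-resistant cap down firmly and, holding it down, turn it counter-clockwise until it comes up against its stop, without forcing it (never more than 40 N, down or against the stop), then lift it off and lower it, not drop it, rim-down on to the middle of the saucer. Keep the jug standing in its place and disturb nothing else on the counter.

Things in the scene. Friction and masses are not known exactly. Their poses are not given: they have to be found in the camera images.
- jug: white plastic 1.5 litre lamp-oil jug, full, 1.2 to 1.5 kg, loose on the counter. Origin: centre of its underside; z up. Base 130 (x) by 90 mm (y), 96 mm high; a narrower upper body, to 150 mm, on its -x side, a round bar handle on its +x side. Neck upright at x = -20 mm, y = 0; shoulder slopes up to 166 mm; rim of the neck at 205 mm.
- cap: grey ribbed round child-resistant cap on the jug's neck, 55 mm in diameter, 31 mm high, 70 g. Origin: centre of its lower rim (187 mm above the counter when closed); z up, its axis. It has two parts: a grey outer shell, which one grips, and an inner cap, whose yaw this pose gives, locked by teeth on the neck. Unless freed it stays locked, and pulling lifts the jug.
- shell_top (a point): centre of the top of the cap's outer shell, 31 mm above its rim (axes as cap). The shell slips loosely (0.02 N m) round the inner cap by 0 to 45 degrees, different each time and not to be seen, before it takes the inner cap along counter-clockwise (seen from above).
- lugs: the inner cap's three lugs, 21 mm from its axis (origin and axes as cap), under ledges of the neck. Held down, the inner cap turns counter-clockwise with 0.1 to 0.3 N m of drag: past the teeth at 27 degrees; solid stops at about 35, felt as a steep rise of the moment (40 N at the lugs is about 0.85 N m above the drag). From 27 degrees to the stop it springs up when let up and lifts off.
- liner: white sprung sealing disc inside the cap, 35 mm across, 3 mm thick, resting on the neck's rim; it carries the push. Origin: centre of its underside, 18 mm above the cap's rim when out. The spring resists from 9 N; at 18 N the cap is 3.7 mm down and its lugs clear the neck's teeth; at 24 N it is 6 mm down and bottoms hard. Hidden while the cap is on.
- saucer: white saucer, 160 mm in diameter, rim 16 mm high, 280 g, loose on the counter. Origin: centre of its underside, z up. Its flat round floor is 5 mm above the underside and about 95 mm across.
- jug_handle (a point): point on the jug's bar handle, at x = 54, y = 0, z = 126 mm of the jug.
- lamp: oil lamp with amber glass font, brass burner and clear chimney: 100 mm across, 240 mm high, a small wick knob reaching 53 mm out. Origin: centre of its underside. Leave alone.
- funnel: small metal funnel standing mouth down, 80 mm across, 85 mm high. Origin: centre of its underside. Leave alone.
- matchbox: large matchbox lying flat, 110 (x) by 66 by 24 mm. Origin: centre of its underside. Leave alone.
- jar: white ceramic lidded jar with black bands, 87 mm across, 122 mm high. Origin: centre of its underside. Leave alone.
- bowl: green glass bowl, 150 mm across, 70 mm high. Origin: centre of its underside. Leave alone.
- vinegar: green glass bottle with a white cap, 62 mm across, 210 mm high. Origin: centre of its underside. Leave alone.
- wick_tin: flat round steel tin, 60 mm across, 26 mm high. Origin: centre of its underside. Leave alone.
There are look-alikes about, which are no part of the job. What is shaped like the cap but brown or orange is not meant. There is more than one size of the saucer; the one meant has the size given above.

How it is judged (in metres and radians):
On the way, in this order (a step that is already met when the one before it is completed fails the run):
1. the cap, held down against its spring, is turned out of its locked notches (angle between the x axis of cap and the x axis of jug, either way round above 0.3 rad and z of cap in the frame of jug below 0.1845 m).
2. the cap is lifted clear of the neck (z of cap in the frame of jug above 0.215 m), for 0.1 s.
3. the cap is lowered on to the saucer while still held (contact force between cap and saucer above 0.2 N and contact force between the fingers and cap above 0.5 N and horizontal distance between cap and saucer below 0.03 m), for 0.1 s.
At the end, for the whole second after the job is handed in: The cap rests rim-down, level within 7 degrees and at rest, on the floor of the saucer, its centre within 25 mm of the saucer's centre; saucer and jug stand level and still on the counter (horizontal distance between cap and saucer below 0.025 m and z of cap in the frame of saucer below 0.012 m and angle between cap's own z axis and vertical below 0.12 rad and linear speed of each of cap, jug below 0.02 m/s and angle between each of jug, saucer's own z axis and vertical below 0.05 rad); the robot touches nothing.
It fails at once if the closure is forced: more than 40 N of its liner down on the neck, or of its lugs against the neck (contact force between any of liner, lugs and jug above 40 N).
It fails at once if the jug is lifted or tipped (angle between jug's own z axis and vertical above 0.15 rad or height (world z) of jug above 0.012 m).
It fails at once if the jug is shoved or twisted round by more than 20 mm (distance of any of jug, jug_handle from where it was at the start of the episode above 0.02 m).
It fails at once if a bystander is moved by more than 20 mm (distance of any of lamp, funnel, matchbox, jar, bowl, vinegar, wick_tin from where it was at the start of the episode above 0.02 m).
It also fails if it takes over 64 s, if anything falls off the work surface, if the arm or the gripper's body presses on something with over 40 N, if the wrist force passes 120 N, or if a joint passes its speed limit or range.

## Robot

A 6-joint arm with a two-finger parallel gripper is mounted at the origin on the work surface. World frame = base frame: x ahead of the robot, y to its left, z up, the work surface at z = 0. Lengths are in mm, angles in rad, forces in N, time in s.
With the tool pointing down it reaches from about 275 to 725 mm from the base axis. Payload 5.6 kg.
Tool frame: the origin (TCP) lies at the very end of the fingers, on their centre line; the grasp point (between the pads) lies 19 mm behind it; z points along the fingers, y is the line along which they close (so a half turn about z gives the same grasp; the last joint's range is limited). The gripper opens to 85 mm and grips with 20 to 120 N. Pads are 22 mm wide; open, the fingers measure 114 mm over their backs; the gripper's body (76 mm by 85 mm) begins 54 mm behind the grasp point. The pads swing forward as they close: fully open they stand 13 mm farther back than shut.
Start: joints at [1.607, 0.255, 0.108, 0, -1.424, -0.285], TCP at [135.405, 533.065, 231.283] pointing down, gripper open.
Joint ranges: [-2.95, 2.95], [-1.21, 1.97], [-1.09, 1.5], [-2.87, 1.71], [-2.94, -0.07], [-3.05, 3.05]. Speed limits (rad/s): [2.57, 2.57, 3.14, 3.14, 3.14, 3.14].

## Interface

Orientations are given as a unit quaternion [x, y, z, w].
In Python, from workcell import arm, cams, workorder gives the robot as it stands.
- The arm moves only by the shell command python3 -m handwheel 'ROWS' [FORCE]. ROWS is a JSON object of lists of equal length, an entry for each row: "delta_pos": the shift along the world's x, y, z in units of 30 mm (1.0 is 30 mm), a list of three; "dr": the turn, a rotation vector about the world's x, y, z in degrees, a list of three; "gripper": the finger opening in mm, from 0 to 85.4. In form: {"delta_pos": [[dx, dy, dz], ...], "dr": [[rx, ry, rz], ...], "gripper": [gripper, ...]}. A call has 1 to 5 rows; each row shifts and turns the commanded pose from where the row before left it; what a row does not reach is not made up. A row lasts 1/12 s, in which the tool goes at most 41.7 mm and 7.16 degrees, less where a joint would pass 70% of its speed; a pose out of reach is approached as far as the arm can. A call is refused whole if a number of a shift passes 1 or a number of a turn 7.16, either way. A call with a gripper value outside its range is refused whole. The fingers move at their own pace and stop on an object; FORCE is the grip in N (left out, the last holds). Time passes only in rows, so rows that do not move let the fingers close. It gives the time, the measured TCP pose, the force, the opening and the grip force at its end, in the units of the state.
- arm.state(): the state, without advancing time (a new reading comes with each control period).
- cams.read_camera(name): name is "scene" or "top" or "wrist"; returns a dict with "color" (400x640x3 uint8, red, green, blue), "camera_matrix" (3x3 intrinsics, pixels), "world_from_camera" (4x4, takes a point from camera to world coordinates); the wrist camera has in their place "T_tool_cam" (4x4, takes a point from camera to tool coordinates, whose origin is the TCP and whose axes are the flange's). Camera axes: x right, y down, z forward; pixel columns grow to the right and rows downward; lengths in mm; the calibration is good to about 2 mm. A picture is of the moment at which its call begins: read the wrist's pose just before it. There is no depth.
- workorder.finish_job(): hands the job in; it is judged then, once.
The state is a dict: "t": time; "q": joint angles; "dq": joint speeds; "joint_torque": joint torques, N m; "eef_pos": TCP position; "tcp_rot": TCP orientation; "wrist_force": force on the tool from outside, world axes, zero at the start; "wrist_torque": the same for the moment, N m; "opening": finger opening in mm; "grip_force": force on a finger pad.
Only numpy, scipy, OpenCV 4.12 (cv2) and the standard library are available. Lean on these libraries where they do the work, as an engineer would, in place of code of your own. Each camera call takes 0.05 s, during which the arm holds its last target. There are 200 camera calls.

## Working session

There is one attempt and no reset: what is moved stays moved. The work goes in short steps, Python scripts to look and compute and a shell command to move; the robot and the scene stay as the last step left them, time stands still between calls to the robot, and variables do not carry over. Pictures are saved under pics/ and viewed, at most 10 in all, crops included, and the job is handed in when it is done.

```bash
mkdir -p pics; ls; cat > h.py <<'E'
import numpy as np, cv2
from scipy.spatial.transform import Rotation as R
from workcell import arm, cams, workorder
def ray(K,T,uv):
    d=np.linalg.inv(K)@[uv[0],uv[1],1.]; return T[:3,3],T[:3,:3]@d/np.linalg.norm(d)
def atz(K,T,uv,z):
    o,d=ray(K,T,uv); return o+d*(z-o[2])/d[2]
def tri(rays):
    A=0;b=0
    for o,d in rays:
        P=np.eye(3)-np.outer(d,d);A=A+P;b=b+P@o
    p=np.linalg.solve(A,b)
    return p,[float(np.linalg.norm((np.eye(3)-np.outer(d,d))@(p-o))) for o,d in rays]
def grab(name):
    s=arm.state(); c=cams.read_camera(name)
    if name=='wrist':
        W=np.eye(4);W[:3,:3]=R.from_quat(s['tcp_rot']).as_matrix();W[:3,3]=s['eef_pos']
        T=W@np.array(c['T_tool_cam'])
    else: T=np.array(c['world_from_camera'])
    return c['color'],np.array(c['camera_matrix']),T
def save(n,name):
    im,K,T=grab(name); cv2.imwrite(f'pics/{n}.png',im[:,:,::-1]); np.savez(f'pics/{n}.npz',K=K,T=T)
def load(n):
    z=np.load(f'pics/{n}.npz'); return z['K'],z['T']
def proj(n,p):
    K,T=load(n); c=np.linalg.inv(T)@np.append(p,1.); v=K@c[:3]; return v[:2]/v[2]
E
python3 - <<'E'
from h import *
for n in ['scene','top']:
    save(n+'0',n); K,T=load(n+'0'); print(n,K.round(1).tolist(),T.round(2).tolist())
a=cv2.imread('pics/scene0.png');b=cv2.imread('pics/top0.png')
s=arm.state();print(s)
E
```

```text
pics
scene [[395.7, 0.0, 318.1], [0.0, 395.7, 198.4], [0.0, 0.0, 1.0]] [[-0.75, 0.51, -0.42, 969.6], [0.66, 0.57, -0.5, 530.65], [-0.01, -0.65, -0.76, 957.34], [0.0, 0.0, 0.0, 1.0]]
top [[368.1, 0.0, 320.4], [0.0, 368.1, 199.7], [0.0, 0.0, 1.0]] [[0.03, -1.0, 0.09, 437.02], [-1.0, -0.03, 0.02, -12.54], [-0.02, -0.09, -1.0, 1139.83], [0.0, 0.0, 0.0, 1.0]]
{'t': 0.1, 'q': array([ 1.60661343e+00,  2.55680339e-01,  1.07147967e-01, -4.03959424e-04,
       -1.42391372e+00, -2.84610025e-01]), 'dq': array([ 0.00119536, -0.00202841,  0.00238889,  0.00077153,  0.00020598,
       -0.00143863]), 'joint_torque': array([-2.38854358e-03, -3.87603021e+01,  2.38472861e+01,  5.37796766e+00,
       -3.86441228e-03,  6.22191749e-06]), 'eef_pos': array([135.26804524, 532.65276613, 230.49852118]), 'tcp_rot': array([ 9.92268686e-01, -1.24105333e-01, -6.56287966e-05,  8.46191166e-04]), 'wrist_force': array([ 0.19811609,  0.2238002 , -0.46469192]), 'wrist_torque': array([ 0.001702  , -0.01462673,  0.00338894]), 'grip_force': 0.0, 'opening': 85.06759960051951}
```

View pics/scene0.png

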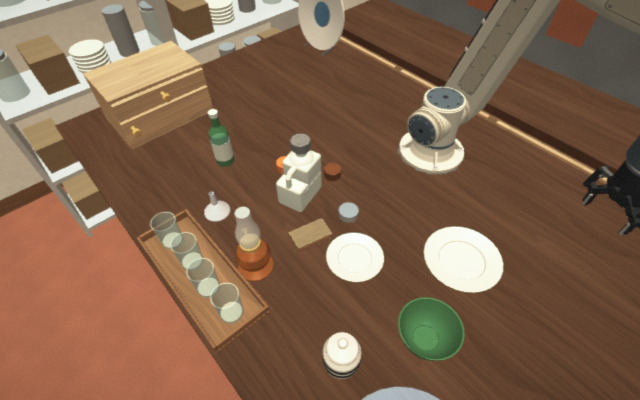

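View pics/top0.png

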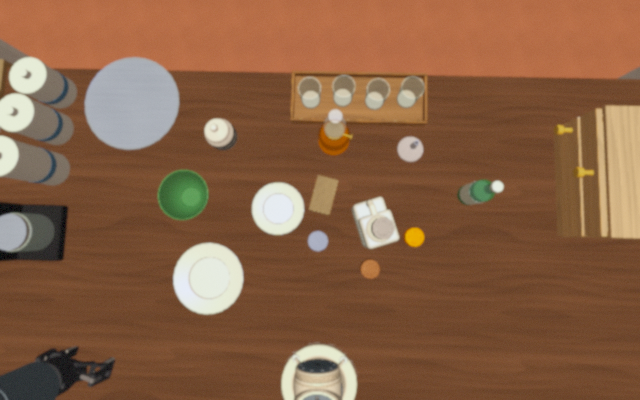

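The grey-capped jug is at scene (301,145) / top (381,228); the brown and orange caps lie loose at top (370,269) and (414,237). There are two saucers: small at scene (355,257) / top (278,209), and large at scene (463,258) / top (208,278). I'll check sizes and view enlarged crops.

```bash
python3 - <<'E'
from h import *
K,T=load('top0')
for n,l,r in [('small',(251.5,209),(304.5,209)),('large',(173,278),(243.5,278))]:
    print(n,np.linalg.norm(atz(K,T,l,16)-atz(K,T,r,16)),atz(K,T,(np.array(l)+r)/2,16))
a=cv2.imread('pics/scene0.png')[125:285,265:395];b=cv2.imread('pics/top0.png')[175:265,240:430]
a=cv2.resize(a[:, :],None,fx=3.5,fy=3.5,interpolation=cv2.INTER_CUBIC)[:560,:]
b=cv2.resize(b,None,fx=4,fy=4,interpolation=cv2.INTER_CUBIC)
cv2.imwrite('pics/c_scene.png',a);cv2.imwrite('pics/c_top.png',b)
E
```

```text
small 162.8908720756618 [509.84862098 140.5674676   16.        ]
large 214.42042503402394 [295.18402241 343.6905116   16.        ]
```

View pics/c_scene.png

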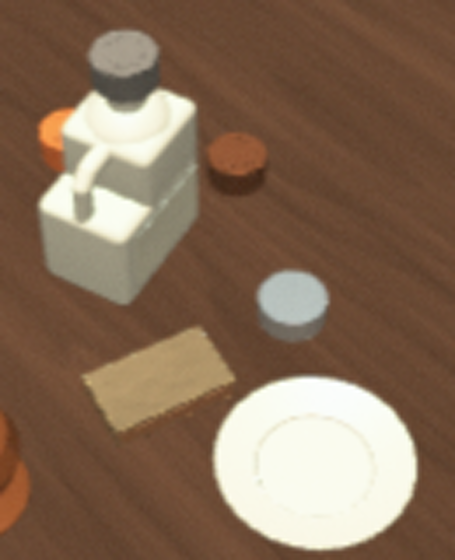

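View pics/c_top.png

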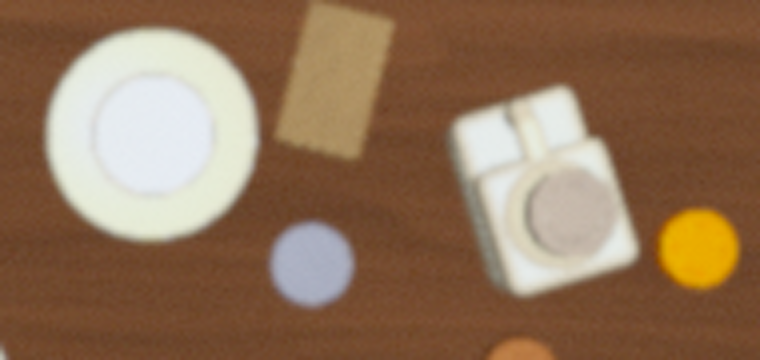

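```bash
python3 - <<'E'
from h import *
S=load('scene0');T=load('top0')
def two(n,a,b):
    p,e=tri([ray(*S,a),ray(*T,b)]);print(n,p.round(1),np.round(e,1),'reach',np.hypot(*p[:2]).round())
    return p
sc=lambda u,v:((u+.5)/3.5+265-.5,(v+.5)/3.5+125-.5)
tp=lambda u,v:((u+.5)/4+240-.5,(v+.5)/4+175-.5)
c=two('shell_top 218',sc(124,53),tp(571,210))
s=two('saucer rim 16',sc(315,461),tp(152,134))
two('floor 5',sc(315,464),tp(153,134))
two('tin top 26',sc(293,298),tp(312,262))
print('floor dia',np.linalg.norm(atz(*T,tp(93,134),5)-atz(*T,tp(213,134),5)), 'cap dia',np.linalg.norm(atz(*T,tp(527,210),218)-atz(*T,tp(616,210),218)))
# jug yaw: handle lower foot & edges at z 96 / 150
a,b=atz(*T,tp(478,180),150),atz(*T,tp(519,293),150);d=a-b;print('jug yaw upper left edge',np.degrees(np.arctan2(d[1],d[0])))
a,b=atz(*T,tp(606,140),150),atz(*T,tp(637,250),150);d=a-b;print('right edge',np.degrees(np.arctan2(d[1],d[0])))
q=arm.state()['q'];print('c bearing',np.degrees(np.arctan2(c[1],c[0])),'s',np.degrees(np.arctan2(s[1],s[0])))
E
```

```text
shell_top 218 [ 458.1 -148.3  221. ] [0.6 0.6] reach 482.0
saucer rim 16 [512.3 142.2  15.4] [0.4 0.4] reach 532.0
floor 5 [512.4 142.2  11.1] [0.7 0.7] reach 532.0
tin top 26 [417.8  16.9  27.9] [1.2 1.2] reach 418.0
floor dia 93.12674822027948 cap dia 55.2451463944993
jug yaw upper left edge 21.04900633907035
right edge 16.330719086117895
c bearing -17.937349279210576 s 15.510302268400322
```

```bash

python3 -m handwheel '{"delta_pos":[[0,0,1],[0,0,1],[0.47,-1,0],[0.47,-1,0],[0.47,-1,0]],"dr":[[0,0,0],[0,0,0],[0,0,-7],[0,0,-7],[0,0,-7]],"gripper":[85,85,85,85,85]}' 60
python3 -m handwheel '{"delta_pos":[[0.47,-1,0],[0.47,-1,0],[0.47,-1,0],[0.47,-1,0],[0.47,-1,0]],"dr":[[0,0,-7],[0,0,-7],[0,0,-7],[0,0,-7],[0,0,-7]],"gripper":[85,85,85,85,85]}' >/dev/null
python3 -m handwheel '{"delta_pos":[[0.47,-1,0],[0.47,-1,0],[0.47,-1,0],[0.47,-1,0],[0.47,-1,0]],"dr":[[0,0,-7],[0,0,-7],[0,0,-7],[0,0,-7],[0,0,-7]],"gripper":[85,85,85,85,85]}' 
python3 -m handwheel '{"delta_pos":[[0.47,-1,0],[0.47,-1,0],[0.47,-1,0],[0.47,-1,0],[0.47,-1,0]],"dr":[[0,0,-7],[0,0,0],[0,0,0],[0,0,0],[0,0,0]],"gripper":[85,85,85,85,85]}' >/dev/null
python3 -m handwheel '{"delta_pos":[[0.47,-1,0],[0.47,-1,0],[0.47,-1,0],[0.47,-1,0],[0,0,0]],"dr":[[0,0,0],[0,0,0],[0,0,0],[0,0,0],[0,0,0]],"gripper":[85,85,85,85,85]}'
python3 - <<'E'
from h import *
save('w1','wrist')
s=arm.state();print(s['q'].round(3),s['eef_pos'].round(1),R.from_quat(s['tcp_rot']).as_euler('ZYX',degrees=True).round(1))
print('cap at px',proj('w1',[458,-148.3,219]))
E
```

```text
t: 0.52
eef_pos: [177.8, 442.1, 290.9]
tcp_rot: [0.952, -0.305, -0.0, 0.0]
wrist_force: [0.8, 0.1, 0.2]
opening: 84.9
grip_force: 0.0
t: 1.35
eef_pos: [318.7, 141.4, 291.2]
tcp_rot: [-0.605, 0.796, 0.0, 0.0]
wrist_force: [2.0, 1.2, -0.4]
opening: 85.1
grip_force: 0.0
t: 2.18
eef_pos: [446.5, -130.9, 289.7]
tcp_rot: [-0.555, 0.832, 0.0, -0.002]
wrist_force: [-1.7, 1.0, -0.3]
opening: 85.1
grip_force: 0.0
[ 0.057  0.074  0.035 -0.    -1.535 -0.45 ] [ 445.8 -129.   289.9] [-1.125e+02 -1.000e-01  1.798e+02]
cap at px [285.17831904 199.33538664]
```

View pics/w1.png

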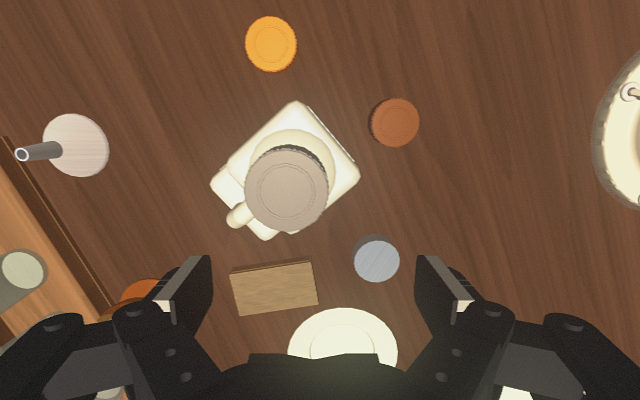

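The wrist picture shows the cap's top disc with its ring centred at about (287,190), disc from 246 to 328. The jug handle points down-left, and the brown and orange caps lie apart. I'll triangulate with all three views.

```bash
python3 - <<'E'
from h import *
S=load('scene0');T=load('top0');W=load('w1')
rs=[ray(*S,(300.1,139.8)),ray(*T,(382.4,227.1)),ray(*W,(287.3,190.5))]
print(tri(rs),tri([rs[0],rs[2]]),tri([rs[1],rs[2]]))
print('wrist at z218',atz(*W,(287.3,190.5),218),'dia',np.linalg.norm(atz(*W,(246,190),218)-atz(*W,(328.5,190),218)))
print('saucer', tri([ray(*S,(354.6,256.3)),ray(*T,(277.6,208.1))])[0], 'sauc in wrist pred', proj('w1',[512,142,16]))
print('cam',W[1][:3,3])
E
```

```text
(array([ 456.2622824 , -151.03239819,  216.71746858]), [1.2510561772580304, 2.9484303403173278, 2.219959718435911]) (array([ 454.57327722, -152.42401212,  216.11856524]), [0.3195818702388081, 0.3195818702389948]) (array([ 457.88291327, -150.80598986,  204.16220333]), [1.238148223018879, 1.238148223018862])
wrist at z218 [ 454.52894622 -152.97281757  218.        ] dia 53.337443621863024
saucer [512.38245119 142.1537402   15.76809034] sauc in wrist pred [342.40731296 356.77992086]
cam [ 420.51397399 -193.42671872  432.6341781 ]
```

```bash

python3 -m handwheel '{"delta_pos":[[0.34,-0.74,0],[0,0,-0.6],[0,0,-0.6],[0,0,-0.5],[0,0,0]],"dr":[[0,0,0],[0,0,0],[0,0,0],[0,0,0],[0,0,0]],"gripper":[85,85,85,85,85]}'
python3 - <<'E'
from h import *
save('w2','wrist')
a=cv2.imread('pics/w2.png')
for p in ([456,-151,218],):print(proj('w2',p))
cv2.imwrite('pics/w2c.png',cv2.resize(a[120:400,140:520],None,fx=2,fy=2,interpolation=cv2.INTER_CUBIC))
s=arm.state();print(s['eef_pos'],s['wrist_force'],s['wrist_torque'])
E
```

```text
t: 2.65
eef_pos: [453.8, -147.9, 237.1]
tcp_rot: [-0.557, 0.83, 0.002, -0.002]
wrist_force: [-0.4, -0.1, 0.4]
opening: 84.7
grip_force: 0.0
[305.44363098 243.31896699]
[ 454.65254436 -148.38508036  239.13272317] [0.58279025 0.36175348 0.80746979] [-0.03914717 -0.00723098  0.02409086]
```

View pics/w2c.png

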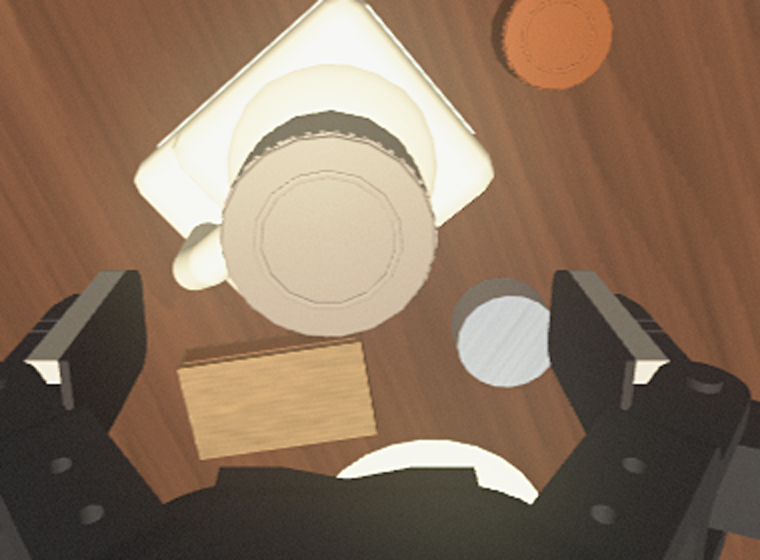

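```bash
python3 - <<'E'
from h import *
W=load('w2');s=arm.state()
p=atz(*W,(305.,238.),218);print(p, s['eef_pos'], 'dia',np.linalg.norm(atz(*W,(250.5,238),218)-atz(*W,(359,238),218)))
Rm=R.from_quat(s['tcp_rot']).as_matrix();print('in tool',Rm.T@(p-s['eef_pos']))
print('cam in tool',Rm.T@(W[1][:3,3]-s['eef_pos']))
S=load('scene0');T=load('top0');W1=load('w1')
print(tri([ray(*S,(300.1,139.8)),ray(*T,(382.4,227.1)),ray(*W1,(287.3,190.5)),ray(*W,(305,238))]))
print(tri([ray(*W1,(287.3,190.5)),ray(*W,(305,238))]))
print('fingertips tool center px at tip plane',proj('w2',s['eef_pos']))
E
```

```text
[ 455.09744138 -153.75831675  218.        ] [ 454.65254436 -148.38508036  239.13272317] dia 55.057887098158865
in tool [ 4.78737311 -2.51301948 21.12882825]
cam in tool [  67.99441323    0.99141361 -140.73039737]
(array([ 455.9916178 , -151.64678013,  215.61436835]), [1.6640440676200752, 3.4471700037165522, 1.3554738500197494, 1.2710209426372907])
(array([ 455.58421544, -152.07371498,  213.22038175]), [0.29430888024047414, 0.2943088802405331])
fingertips tool center px at tip plane [309.74316953 265.04098421]
```

```bash
python3 - <<'E'
from h import *
s=arm.state();Rm=R.from_quat(s['tcp_rot']).as_matrix()
for x in (11,0,-11):
  for y in (42.5,-42.5):
    for z in (-13,-32):
      u=proj('w2',s['eef_pos']+Rm@[x,y,z]);print(x,y,z,((u-[140,120])*2).round())
a=cv2.imread('pics/w2.png')
c=np.hstack([a[235:345,140:250],a[235:345,400:510]])
cv2.imwrite('pics/w2f.png',cv2.resize(cv2.convertScaleAbs(c,alpha=1.6,beta=30),None,fx=3.6,fy=3.6,interpolation=cv2.INTER_CUBIC))
E
```

```text
11 42.5 -13 [548. 268.]
11 42.5 -32 [579. 313.]
11 -42.5 -13 [129. 269.]
11 -42.5 -32 [ 97. 314.]
0 42.5 -13 [544. 317.]
0 42.5 -32 [574. 368.]
0 -42.5 -13 [134. 318.]
0 -42.5 -32 [103. 369.]
-11 42.5 -13 [540. 364.]
-11 42.5 -32 [569. 421.]
-11 -42.5 -13 [138. 365.]
-11 -42.5 -32 [108. 422.]
```

View pics/w2f.png

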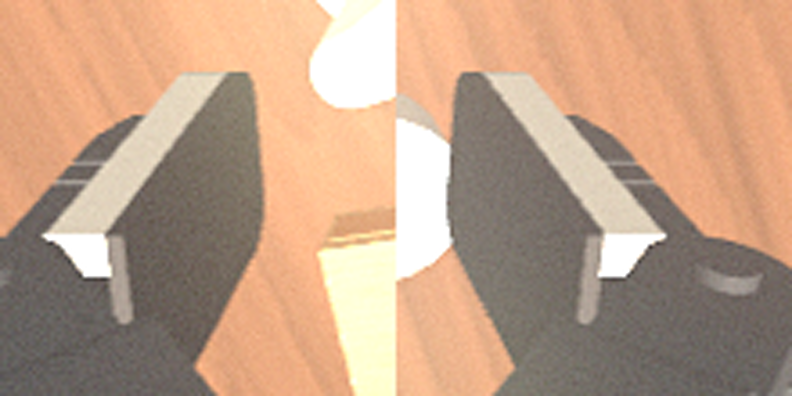

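```bash

python3 -m handwheel '{"delta_pos":[[0.07,-0.18,0],[0,0,-0.5],[0,0,-0.5],[0,0,-0.3],[0,0,0]],"dr":[[0,0,0],[0,0,0],[0,0,0],[0,0,0],[0,0,0]],"gripper":[85,85,85,85,85]}'
python3 -m handwheel '{"delta_pos":[[0,0,-0.3],[0,0,-0.3],[0,0,0],[0,0,0],[0,0,0]],"dr":[[0,0,0],[0,0,0],[0,0,0],[0,0,0],[0,0,0]],"gripper":[85,85,85,85,85]}'
python3 - <<'E'
from h import *
s=arm.state();print(s['eef_pos'],s['wrist_force'],s['wrist_torque'])
E
```

```text
t: 3.12
eef_pos: [457.4, -154.4, 200.4]
tcp_rot: [-0.557, 0.83, 0.001, -0.001]
wrist_force: [-0.4, -0.3, 0.1]
opening: 84.7
grip_force: 0.0
t: 3.53
eef_pos: [458.2, -154.7, 183.7]
tcp_rot: [-0.557, 0.83, -0.0, 0.0]
wrist_force: [1.2, 0.4, 1.0]
opening: 85.2
grip_force: 0.0
[ 458.16068058 -154.66238411  183.69954918] [1.22542903 0.39342879 1.01301398] [-0.06143013 -0.00454313 -0.03204379]
```

```bash

python3 -m handwheel '{"delta_pos":[[0,0,0],[0,0,0],[0,0,0],[0,0,0],[0,0,0]],"dr":[[0,0,0],[0,0,0],[0,0,0],[0,0,0],[0,0,0]],"gripper":[60,60,60,60,60]}' 20
python3 -m handwheel '{"delta_pos":[[0,0,0],[0,0,0],[0,0,0],[0,0,0],[0,0,0]],"dr":[[0,0,0],[0,0,0],[0,0,0],[0,0,0],[0,0,0]],"gripper":[50,50,50,50,50]}' 20
python3 - <<'E'
from h import *
s=arm.state();print(s['eef_pos'],s['wrist_force'],s['wrist_torque'])
E
```

```text
t: 3.95
eef_pos: [457.9, -154.6, 183.4]
tcp_rot: [-0.557, 0.83, -0.0, 0.0]
wrist_force: [-0.2, 0.5, 0.3]
opening: 60.1
grip_force: 0.0
t: 4.37
eef_pos: [457.7, -154.5, 183.5]
tcp_rot: [-0.557, 0.83, 0.0, -0.0]
wrist_force: [-3.1, 2.1, 5.1]
opening: 55.4
grip_force: 21.1
[ 457.74879918 -154.47933656  183.54023965] [-3.10842671  2.12954079  5.09741104] [ 0.64451997  1.0296499  -0.03368983]
```

```bash

python3 -m handwheel '{"delta_pos":[[-0.03,0.012,0.0],[0,0,0],[0,0,0]],"dr":[[0,0,0],[0,0,0],[0,0,0]],"gripper":[50,50,50]}' 20
python3 -m handwheel '{"delta_pos":[[0,0,0],[0,0,0],[0,0,0],[0,0,0]],"dr":[[0,0,0],[0,0,0],[0,0,0],[0,0,0]],"gripper":[50,50,50,50]}' 90
python3 - <<'E'
from h import *
s=arm.state();print(s['eef_pos'],s['wrist_force'],s['wrist_torque'])
E
```

```text
t: 4.62
eef_pos: [457.6, -154.4, 183.6]
tcp_rot: [-0.557, 0.83, -0.001, 0.0]
wrist_force: [0.4, -0.4, 3.2]
opening: 54.7
grip_force: 21.0
t: 4.95
eef_pos: [457.6, -154.4, 184.0]
tcp_rot: [-0.557, 0.83, -0.001, 0.0]
wrist_force: [0.2, 0.3, 6.7]
opening: 53.5
grip_force: 93.2
[ 457.58188851 -154.38956987  183.99386415] [0.18084443 0.33522318 6.70579054] [ 0.18740812  0.27605886 -0.02828063]
```

```bash

python3 -m handwheel '{"delta_pos":[[0,0,-0.033],[0,0,-0.033],[0,0,0],[0,0,0]],"dr":[[0,0,0],[0,0,0],[0,0,0],[0,0,0]],"gripper":[50,50,50,50]}'
python3 -m handwheel '{"delta_pos":[[0,0,-0.033],[0,0,-0.033],[0,0,0],[0,0,0]],"dr":[[0,0,0],[0,0,0],[0,0,0],[0,0,0]],"gripper":[50,50,50,50]}'
```

```text
t: 5.28
eef_pos: [457.7, -154.4, 182.8]
tcp_rot: [-0.558, 0.83, -0.001, 0.001]
wrist_force: [-2.8, 2.0, 10.7]
opening: 53.5
grip_force: 93.3
t: 5.62
eef_pos: [457.7, -154.5, 181.5]
tcp_rot: [-0.558, 0.83, -0.001, 0.001]
wrist_force: [-4.8, 2.4, 14.5]
opening: 53.8
grip_force: 93.7
```

```bash

python3 -m handwheel '{"delta_pos":[[-0.03,0.015,-0.033],[0,0,-0.033],[0,0,0],[0,0,0]],"dr":[[0,0,0],[0,0,0],[0,0,0],[0,0,0]],"gripper":[50,50,50,50]}'
python3 -m handwheel '{"delta_pos":[[0,0,-0.02],[0,0,0],[0,0,0],[0,0,0]],"dr":[[0,0,0],[0,0,0],[0,0,0],[0,0,0]],"gripper":[50,50,50,50]}'
python3 - <<'E'
from h import *
s=arm.state();print(s['eef_pos'],s['wrist_force'],s['wrist_torque'])
E
```

```text
t: 5.95
eef_pos: [457.7, -154.5, 180.4]
tcp_rot: [-0.558, 0.83, -0.002, 0.002]
wrist_force: [-2.1, 1.3, 17.7]
opening: 53.9
grip_force: 94.0
t: 6.28
eef_pos: [457.7, -154.5, 180.0]
tcp_rot: [-0.558, 0.83, -0.002, 0.002]
wrist_force: [-3.7, 1.0, 18.0]
opening: 53.8
grip_force: 94.0
[ 457.69953571 -154.49699933  179.9887991 ] [-3.70570821  0.96640796 18.01963642] [0.80552546 1.23825064 0.04265856]
```

```bash

python3 -m handwheel '{"delta_pos":[[0,0,-0.04],[-0.015,0.01,-0.02],[0,0,0],[0,0,0]],"dr":[[0,0,0],[0,0,0],[0,0,0],[0,0,0]],"gripper":[50,50,50,50]}'
python3 -m handwheel '{"delta_pos":[[0,0,0],[0,0,0],[0,0,0],[0,0,0]],"dr":[[0,0,3],[0,0,3],[0,0,3],[0,0,0]],"gripper":[50,50,50,50]}'
python3 - <<'E'
from h import *
s=arm.state();print(s['eef_pos'],s['wrist_force'],s['wrist_torque'],R.from_quat(s['tcp_rot']).as_euler('ZYX',degrees=True).round(1))
E
```

```text
t: 6.62
eef_pos: [457.8, -154.5, 178.9]
tcp_rot: [-0.558, 0.83, -0.003, 0.002]
wrist_force: [-3.0, 1.8, 19.9]
opening: 53.7
grip_force: 94.5
t: 6.95
eef_pos: [458.1, -154.6, 179.1]
tcp_rot: [-0.622, 0.783, -0.004, 0.002]
wrist_force: [-3.0, 1.5, 21.5]
opening: 53.7
grip_force: 94.5
[ 458.11260269 -154.56502499  179.069013  ] [-2.98807933  1.48590934 21.5260893 ] [0.51670978 1.05131808 0.03772838] [-1.030e+02 -1.000e-01 -1.795e+02]
```

```bash
cat > st.py <<'E'
from h import *
s=arm.state();print('  p',s['eef_pos'].round(1),'F',s['wrist_force'].round(1),'T',s['wrist_torque'].round(3),'yaw',R.from_quat(s['tcp_rot']).as_euler('ZYX',degrees=True).round(2)[0],'q6',s['q'][5].round(2),'t',round(s['t'],2))
E
python3 -m handwheel '{"delta_pos":[[0,0,0],[0,0,0],[0,0,0],[0,0,0]],"dr":[[0,0,2.5],[0,0,2.5],[0,0,2],[0,0,0]],"gripper":[50,50,50,50]}' >/dev/null; python3 st.py
python3 -m handwheel '{"delta_pos":[[0,0,0],[0,0,0],[0,0,0],[0,0,0]],"dr":[[0,0,2.5],[0,0,2.5],[0,0,2],[0,0,0]],"gripper":[50,50,50,50]}' >/dev/null; python3 st.py
```

```text
p [ 458.5 -154.7  179.2] F [-2.1  1.6 19. ] T [ 0.307  0.688 -0.044] yaw -96.09 q6 -0.11 t 7.28
  p [ 458.6 -154.6  179.2] F [-1.   0.9 19.7] T [ 0.544  0.681 -0.075] yaw -89.1 q6 0.01 t 7.62
```

```bash

python3 -m handwheel '{"delta_pos":[[0,0,-0.015],[0,0,0],[0,0,0],[0,0,0]],"dr":[[0,0,2.5],[0,0,2.5],[0,0,0],[0,0,0]],"gripper":[50,50,50,50]}' >/dev/null; python3 st.py
python3 -m handwheel '{"delta_pos":[[0,0,0],[0,0,0],[0,0,0],[0,0,0]],"dr":[[0,0,2.5],[0,0,2.5],[0,0,0],[0,0,0]],"gripper":[50,50,50,50]}' >/dev/null; python3 st.py
```

```text
p [ 458.6 -154.6  178.9] F [-1.5  1.5 20.3] T [ 0.607  0.779 -0.037] yaw -84.18 q6 0.1 t 7.95
  p [ 458.7 -154.6  178.9] F [-1.6  1.9 20.3] T [ 0.597  0.71  -0.053] yaw -79.18 q6 0.19 t 8.28
```

```bash

python3 -m handwheel '{"delta_pos":[[0,0,0],[0,0,0],[0,0,0]],"dr":[[0,0,2],[0,0,0],[0,0,0]],"gripper":[50,50,50]}' >/dev/null; python3 st.py
python3 -m handwheel '{"delta_pos":[[0,0,0],[0,0,0],[0,0,0]],"dr":[[0,0,2],[0,0,0],[0,0,0]],"gripper":[50,50,50]}' >/dev/null; python3 st.py
python3 -m handwheel '{"delta_pos":[[0,0,0],[0,0,0],[0,0,0]],"dr":[[0,0,2],[0,0,0],[0,0,0]],"gripper":[50,50,50]}' >/dev/null; python3 st.py
```

```text
p [ 458.7 -154.6  178.9] F [-1.1  2.1 21.1] T [ 0.571  0.648 -0.064] yaw -77.19 q6 0.22 t 8.53
  p [ 458.8 -154.6  178.9] F [-1.3  0.8 20.5] T [ 0.563  0.558 -0.077] yaw -75.18 q6 0.26 t 8.78
  p [ 458.9 -154.6  178.9] F [-1.   1.3 20. ] T [ 0.484  0.452 -0.046] yaw -73.19 q6 0.29 t 9.03
```

```bash

python3 -m handwheel '{"delta_pos":[[0,0,0],[0,0,0],[0,0,0]],"dr":[[0,0,3],[0,0,0],[0,0,0]],"gripper":[50,50,50]}' >/dev/null; python3 st.py
python3 -m handwheel '{"delta_pos":[[0,0,0],[0,0,0],[0,0,0]],"dr":[[0,0,3],[0,0,0],[0,0,0]],"gripper":[50,50,50]}' >/dev/null; python3 st.py
python3 -m handwheel '{"delta_pos":[[0,0,0],[0,0,0],[0,0,0]],"dr":[[0,0,3],[0,0,0],[0,0,0]],"gripper":[50,50,50]}' >/dev/null; python3 st.py
```

```text
p [ 459.  -154.6  179. ] F [-0.1  1.5 20.6] T [ 0.444  0.397 -0.005] yaw -70.18 q6 0.34 t 9.28
  p [ 458.9 -154.3  179. ] F [-1.1  3.1 20.4] T [ 0.925  0.599 -0.455] yaw -67.22 q6 0.39 t 9.53
  p [ 459.2 -154.8  179. ] F [ 0.2  0.2 20.1] T [ 0.275  0.206 -0.414] yaw -64.22 q6 0.45 t 9.78
```

```bash
cat > jc.py <<'E'
from h import *
import sys
n=sys.argv[1]
for c,(x0,x1,y0,y1) in [('scene',(272,305,172,212)),('scene',(285,325,188,212)),('scene',(287,335,222,248)),('top',(352,380,196,214)),('top',(310,340,174,216))]:
    if not __import__('os').path.exists(f'pics/{c}{n}.png'): save(c+n,c)
    a=cv2.imread(f'pics/{c}0.png',0)[y0:y1,x0:x1];b=cv2.imread(f'pics/{c}{n}.png',0)
    # template match with subpixel via ECC
    M=np.eye(2,3,dtype=np.float32)
    try:
        cc,M=cv2.findTransformECC(a,b[y0:y1,x0:x1],M,cv2.MOTION_EUCLIDEAN,(3,200,1e-6));print(c,x0,'shift at centre',(M@[(x1-x0)/2,(y1-y0)/2,1]-[(x1-x0)/2,(y1-y0)/2]).round(2),'rot',np.degrees(np.arcsin(M[1,0])).round(2),'cc',round(cc,3))
    except cv2.error as e: print(c,x0,'fail')
E
python3 jc.py A; python3 st.py
python3 - <<'E'
import cv2,numpy as np
a=cv2.imread('pics/sceneA.png')[115:235,230:370];b=cv2.imread('pics/scene0.png')[115:235,230:370]
cv2.imwrite('pics/cmpA.png',cv2.resize(np.hstack([b,a]),None,fx=2.8,fy=2.8,interpolation=cv2.INTER_CUBIC))
E
```

```text
scene 272 shift at centre [0.7  0.31] rot -0.88 cc 0.991
scene 285 shift at centre [ 0.83 -0.13] rot -1.6 cc 0.988
scene 287 shift at centre [-0.02  0.  ] rot -0.06 cc 1.0
top 352 shift at centre [ 6.19 -3.27] rot 15.84 cc 0.897
top 310 fail
  p [ 459.2 -154.8  179. ] F [ 0.6  0.5 19.1] T [ 0.216  0.177 -0.421] yaw -64.24 q6 0.45 t 9.88
```

View pics/cmpA.png

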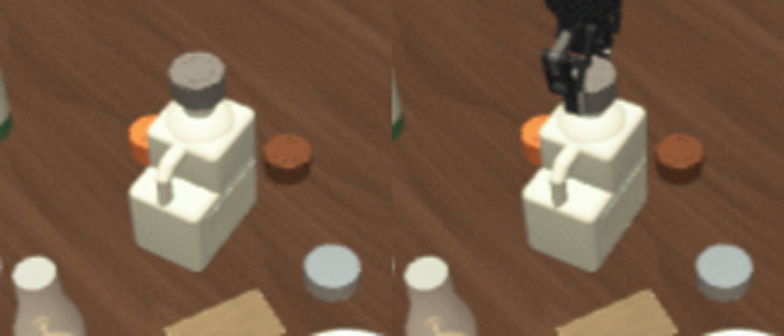

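```bash

python3 -m handwheel '{"delta_pos":[[0,0,-0.025],[0,0,-0.02],[0,0,0],[0,0,0]],"dr":[[0,0,0],[0,0,0],[0,0,0],[0,0,0]],"gripper":[50,50,50,50]}' >/dev/null; python3 st.py
python3 -m handwheel '{"delta_pos":[[0,0,0],[0,0,0],[0,0,0]],"dr":[[0,0,3],[0,0,0],[0,0,0]],"gripper":[50,50,50]}' >/dev/null; python3 st.py
python3 jc.py B
```

```text
p [ 459.2 -154.8  178.8] F [-3.4  2.7 26.9] T [ 0.807  1.166 -0.461] yaw -64.22 q6 0.45 t 10.22
  p [ 459.6 -155.2  178.8] F [-0.2  0.8 25.4] T [ 0.134  0.656 -0.515] yaw -61.23 q6 0.5 t 10.47
scene 272 shift at centre [1.43 0.58] rot -1.85 cc 0.99
scene 285 shift at centre [ 1.55 -0.24] rot -2.8 cc 0.985
scene 287 shift at centre [-0.01 -0.  ] rot -0.02 cc 1.0
top 352 shift at centre [ 6.14 -3.23] rot 14.21 cc 0.906
top 310 fail
```

```bash
cat > jr.py <<'E'
from h import *
import sys
from scipy.optimize import least_squares
n=sys.argv[1]; yaw=np.radians(19); neck=np.array([457.5,-152.])
Z=lambda a:np.array([[np.cos(a),-np.sin(a)],[np.sin(a),np.cos(a)]])
J=neck+Z(yaw)@[20,0]
P=np.array([[65,45,96],[65,-45,96],[65,45,5],[65,-45,5],[-65,45,96],[54,0,126],[54,0,110],[-65,45,5],[10,45,150],[10,-45,150],[-65,45,150],[12,0,140],[30,45,96],[45,20,96],[45,-20,96]],float)
def W(P,p): 
    q=P.copy(); q[:,:2]=(Z(yaw+p[2])@P[:,:2].T).T+J+p[:2]; return q
p0=np.array([proj('scene0',x) for x in W(P,[0,0,0])],np.float32)
a=cv2.imread('pics/scene0.png',0);b=cv2.imread(f'pics/scene{n}.png',0)
p1,st,er=cv2.calcOpticalFlowPyrLK(a,b,p0.reshape(-1,1,2),None,winSize=(13,13),maxLevel=2)
p1=p1.reshape(-1,2);
def f(p): return (np.array([proj('scene0',x) for x in W(P,p)])-p0-(p1-p0)).ravel()
r=least_squares(f,[0,0,0],x_scale=[1,1,.02],loss='soft_l1',f_scale=.2)
print('jug dx,dy mm',r.x[:2].round(2),'rot deg',np.degrees(r.x[2]).round(2),'res',np.abs(r.fun).reshape(-1,2).max(1).round(2))
h=W(np.array([[54,0,126.]]),r.x)-W(np.array([[54,0,126.]]),[0,0,0]);print('handle moved',np.linalg.norm(h).round(1))
E
python3 jr.py A; python3 jr.py B; python3 st.py
```

```text
jug dx,dy mm [-0.19  0.28] rot deg 1.81 res [0.11 0.04 0.14 0.11 0.22 0.07 0.17 0.47 0.31 0.23 0.18 0.41 0.16 0.26
 0.19]
handle moved 2.0
jug dx,dy mm [-0.23  0.74] rot deg 3.53 res [0.23 0.18 0.24 0.19 0.57 0.11 0.29 0.68 0.57 0.52 0.4  0.64 0.25 0.38
 0.31]
handle moved 4.1
  p [ 459.6 -155.2  178.8] F [-1.3  0.6 24.7] T [ 0.196  0.614 -0.54 ] yaw -61.23 q6 0.5 t 10.57
```

```bash

python3 -m handwheel '{"delta_pos":[[0,0,0],[0,0,0],[0,0,0]],"dr":[[0,0,-2],[0,0,0],[0,0,0]],"gripper":[50,50,50]}' >/dev/null; python3 st.py
python3 -m handwheel '{"delta_pos":[[0,0,0.06],[0,0,0.06],[0,0,0],[0,0,0]],"dr":[[0,0,0],[0,0,0],[0,0,0],[0,0,0]],"gripper":[50,50,50,50]}' >/dev/null; python3 st.py
python3 -m handwheel '{"delta_pos":[[0,0,0.05],[0,0,0.05],[0,0,0],[0,0,0]],"dr":[[0,0,0],[0,0,0],[0,0,0],[0,0,0]],"gripper":[50,50,50,50]}' >/dev/null; python3 st.py
```

```text
p [ 459.5 -155.3  178.6] F [-1.6 -0.6 22.9] T [ 0.066  0.503 -0.101] yaw -63.19 q6 0.46 t 10.82
  p [ 459.4 -155.2  181. ] F [ 1.9 -1.8 16.4] T [-0.632 -0.477 -0.115] yaw -63.21 q6 0.46 t 11.15
  p [ 459.  -155.   182.9] F [ 2.6 -2.5 11.4] T [-1.11  -1.078 -0.212] yaw -63.22 q6 0.46 t 11.48
```

```bash

python3 -m handwheel '{"delta_pos":[[0,0,0.04],[0,0,0.04],[0,0,0],[0,0,0]],"dr":[[0,0,0],[0,0,0],[0,0,0],[0,0,0]],"gripper":[50,50,50,50]}' >/dev/null; python3 st.py
python3 -m handwheel '{"delta_pos":[[0.02,-0.02,0.035],[0,0,0.03],[0,0,0],[0,0,0]],"dr":[[0,0,0],[0,0,0],[0,0,0],[0,0,0]],"gripper":[50,50,50,50]}' >/dev/null; python3 st.py
```

```text
p [ 458.1 -154.6  184.1] F [ 4.  -2.3  7.1] T [-1.037 -1.201 -0.061] yaw -63.23 q6 0.46 t 11.82
  p [ 457.2 -154.1  184.3] F [ 4.8 -1.1  1.6] T [-0.533 -1.684 -0.013] yaw -63.25 q6 0.47 t 12.15
```

```bash

python3 -m handwheel '{"delta_pos":[[0,0,0.035],[0,0,0],[0,0,0],[0,0,0]],"dr":[[0,0,0],[0,0,0],[0,0,0],[0,0,0]],"gripper":[50,50,50,50]}' >/dev/null; python3 st.py
python3 jc.py C >/dev/null; python3 jr.py C
```

```text
p [ 455.9 -153.5  184.5] F [ 4.1  0.7 -1.1] T [ 0.358 -1.224 -0.129] yaw -63.25 q6 0.47 t 12.48
jug dx,dy mm [-1.51  3.13] rot deg 5.63 res [0.4  0.37 0.33 0.2  1.2  0.25 0.46 0.93 0.76 1.   0.36 1.06 0.33 0.61
 0.51]
handle moved 8.8
```

```bash

python3 -m handwheel '{"delta_pos":[[0.04,-0.1,0],[0.04,-0.1,0],[0.04,-0.1,0],[0,0,0]],"dr":[[0,0,0],[0,0,0],[0,0,0],[0,0,0]],"gripper":[50,50,50,50]}' >/dev/null; python3 st.py
python3 jc.py D >/dev/null; python3 jr.py D
```

```text
p [ 460.5 -162.9  186.3] F [0.6 5.1 6.8] T [ 2.148 -0.408  0.014] yaw -63.23 q6 0.49 t 12.92
jug dx,dy mm [-0.8  -1.98] rot deg 7.05 res [0.86 0.26 0.32 1.03 0.09 0.31 0.22 1.44 1.65 0.82 0.76 0.45 0.25 0.18
 0.29]
handle moved 5.3
```

```bash

python3 -m handwheel '{"delta_pos":[[0,0.05,-0.0],[0,0.05,-0.0],[0,0,0],[0,0,0]],"dr":[[0,0,0],[0,0,0],[0,0,0],[0,0,0]],"gripper":[50,50,50,50]}' >/dev/null; python3 st.py
python3 jc.py E >/dev/null; python3 jr.py E
python3 - <<'E'
import cv2,numpy as np
a=cv2.imread('pics/sceneE.png')[115:235,230:370];b=cv2.imread('pics/scene0.png')[115:235,230:370]
cv2.imwrite('pics/cmpE.png',cv2.resize(np.hstack([b,a]),None,fx=2.8,fy=2.8,interpolation=cv2.INTER_CUBIC))
E
```

```text
p [ 459.5 -159.8  185.5] F [0.4 4.4 4.5] T [ 1.73   0.222 -0.064] yaw -63.24 q6 0.48 t 13.35
jug dx,dy mm [-0.88  0.25] rot deg 6.74 res [0.8  0.34 0.19 0.75 0.58 0.15 0.21 1.37 1.43 0.93 0.68 0.55 0.25 0.29
 0.37]
handle moved 7.0
```

View pics/cmpE.png

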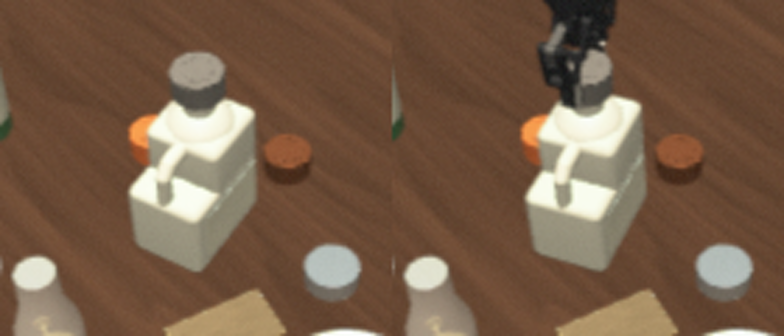

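```bash

python3 -m handwheel '{"delta_pos":[[0,0.05,0],[0,0.05,0],[0,0,0],[0,0,0]],"dr":[[0,0,0],[0,0,0],[0,0,0],[0,0,0]],"gripper":[50,50,50,50]}' >/dev/null; python3 st.py
python3 -m handwheel '{"delta_pos":[[0,0.02,0],[0,0.02,0],[0,0,0],[0,0,0]],"dr":[[0,0,0],[0,0,0],[0,0,0],[0,0,0]],"gripper":[50,50,50,50]}' >/dev/null; python3 st.py
python3 -m handwheel '{"delta_pos":[[0,0,0.03],[0,0,0],[0,0,0],[0,0,0]],"dr":[[0,0,0],[0,0,0],[0,0,0],[0,0,0]],"gripper":[50,50,50,50]}' >/dev/null; python3 st.py
```

```text
p [ 458.9 -157.1  184.8] F [-2.9  3.1  3.1] T [1.11  1.081 0.074] yaw -63.25 q6 0.47 t 13.78
  p [ 459.3 -155.9  184.6] F [-2.7  1.9 -0.5] T [0.677 1.007 0.017] yaw -63.27 q6 0.47 t 14.12
  p [ 459.7 -155.8  185.8] F [-3.2  2.5 -1. ] T [ 0.654  0.872 -0.078] yaw -63.26 q6 0.47 t 14.45
```

```bash

python3 -m handwheel '{"delta_pos":[[-0.03,0.02,0.035],[0,0,0.035],[0,0,0],[0,0,0]],"dr":[[0,0,0],[0,0,0],[0,0,0],[0,0,0]],"gripper":[50,50,50,50]}' >/dev/null; python3 st.py
python3 jc.py F >/dev/null; python3 jr.py F
```

```text
p [ 459.1 -155.3  188.4] F [-2.7  1.7  0.1] T [ 0.726  0.797 -0.038] yaw -63.25 q6 0.47 t 14.78
jug dx,dy mm [-1.15  3.18] rot deg 6.19 res [0.54 0.34 0.27 0.36 1.03 0.18 0.37 0.92 0.99 1.09 0.42 0.99 0.33 0.54
 0.46]
handle moved 9.2
```

```bash

python3 -m handwheel '{"delta_pos":[[-0.02,0.015,0.1],[0,0,0.1],[0,0,0.1],[0,0,0]],"dr":[[0,0,0],[0,0,0],[0,0,0],[0,0,0]],"gripper":[50,50,50,50]}' >/dev/null; python3 st.py
python3 -m handwheel '{"delta_pos":[[0,0,0.1],[0,0,0.1],[0,0,0.1],[0,0,0]],"dr":[[0,0,0],[0,0,0],[0,0,0],[0,0,0]],"gripper":[50,50,50,50]}' >/dev/null; python3 st.py
```

```text
p [ 459.4 -154.9  198.4] F [-0.1  2.1  1.4] T [ 0.693 -0.082 -0.014] yaw -63.24 q6 0.47 t 15.22
  p [ 458.8 -155.2  207.2] F [ 0.4  0.5 -0.7] T [-0.034  0.007 -0.005] yaw -63.26 q6 0.47 t 15.55
```

```bash

python3 -m handwheel '{"delta_pos":[[0,0,0.5],[0,0,1],[0,0.3,0.5],[0.17,0.7,0],[0.18,0.9,0]],"dr":[[0,0,0],[0,0,0],[0,0,0],[0,0,0],[0,0,0]],"gripper":[50,50,50,50,50]}' >/dev/null; python3 st.py
python3 -m handwheel '{"delta_pos":[[0.18,0.9,0],[0.18,0.9,0],[0.18,0.9,0],[0.18,0.9,0],[0.18,0.9,0]],"dr":[[0,0,0],[0,0,0],[0,0,0],[0,0,0],[0,0,0]],"gripper":[50,50,50,50,50]}' >/dev/null; python3 st.py
python3 -m handwheel '{"delta_pos":[[0.18,0.9,0],[0.18,0.9,0],[0.17,0.7,0],[0,0.3,0],[0,0,0]],"dr":[[0,0,0],[0,0,0],[0,0,0],[0,0,0],[0,0,0]],"gripper":[50,50,50,50,50]}' ; python3 st.py; python3 jc.py G >/dev/null; python3 jr.py G
python3 - <<'E'
from h import *
save('w3','wrist'); print(proj('w3',[512,142,5]))
E
```

```text
p [469.4 -98.3 267.6] F [ 1.   0.2 -1.1] T [ 0.027 -0.109 -0.01 ] yaw -63.4 q6 0.34 t 15.97
  p [496.   38.4 266.3] F [ 0.5  0.  -1. ] T [-0.058 -0.135 -0.033] yaw -63.26 q6 0.07 t 16.38
t: 16.8
eef_pos: [511.8, 122.7, 265.6]
tcp_rot: [0.852, -0.524, -0.0, 0.0]
wrist_force: [0.2, -0.3, -0.3]
opening: 54.0
grip_force: 94.8
  p [511.8 122.7 265.6] F [ 0.2 -0.3 -0.3] T [-0.052  0.037  0.022] yaw -63.14 q6 -0.06 t 16.8
jug dx,dy mm [-1.43  3.39] rot deg 5.84 res [0.4  0.34 0.45 0.62 1.37 0.41 0.61 1.26 0.91 0.99 0.59 1.29 0.55 0.93
 0.65]
handle moved 9.2
[303.6958341  182.49763433]
```

```bash

python3 -m handwheel '{"delta_pos":[[0,0.6,0],[0,0.05,-0.6],[0,0,-1],[0,0,-1],[0,0,-1]],"dr":[[0,0,0],[0,0,0],[0,0,0],[0,0,0],[0,0,0]],"gripper":[50,50,50,50,50]}' >/dev/null; python3 st.py
python3 -m handwheel '{"delta_pos":[[0,0,-1],[0,0,-1],[0,0,-1],[0,0,-0.6],[0,0,0]],"dr":[[0,0,0],[0,0,0],[0,0,0],[0,0,0],[0,0,0]],"gripper":[50,50,50,50,50]}' >/dev/null; python3 st.py
python3 -m handwheel '{"delta_pos":[[0,0,-0.3],[0,0,-0.2],[0,0,0],[0,0,0]],"dr":[[0,0,0],[0,0,0],[0,0,0],[0,0,0]],"gripper":[50,50,50,50]}' >/dev/null; python3 st.py
```

```text
p [511.8 139.6 157.6] F [ 1.4  1.1 -0.5] T [ 0.019 -0.031 -0.012] yaw -63.32 q6 -0.1 t 17.37
  p [508.9 138.2  46.4] F [-0.3 -1.  -0.8] T [-0.086  0.093  0.021] yaw -63.38 q6 -0.1 t 17.78
  p [512.3 140.8  36. ] F [ 0.1 -0.2  0.9] T [-0.006 -0.013 -0.004] yaw -63.26 q6 -0.1 t 18.12
```

```bash

python3 -m handwheel '{"delta_pos":[[0,0,-0.4],[0,0,-0.3],[0,0,-0.2],[0,0,0],[0,0,0]],"dr":[[0,0,0],[0,0,0],[0,0,0],[0,0,0],[0,0,0]],"gripper":[50,50,50,50,50]}' >/dev/null; python3 st.py
python3 -m handwheel '{"delta_pos":[[0,0,-0.05],[0,0,-0.05],[0,0,0],[0,0,0]],"dr":[[0,0,0],[0,0,0],[0,0,0],[0,0,0]],"gripper":[50,50,50,50]}' >/dev/null; python3 st.py
```

```text
p [511.7 140.6   8.1] F [0.2 0.2 0.1] T [-0.001 -0.014  0.007] yaw -63.25 q6 -0.1 t 18.53
  p [511.9 140.8   5.3] F [ 1.1  0.7 -0.3] T [-0.014  0.017 -0.019] yaw -63.25 q6 -0.1 t 18.87
```

```bash

python3 -m handwheel '{"delta_pos":[[0,0,-0.035],[0,0,0],[0,0,0]],"dr":[[0,0,0],[0,0,0],[0,0,0]],"gripper":[50,50,50]}' >/dev/null; python3 st.py
python3 -m handwheel '{"delta_pos":[[0,0,-0.035],[0,0,0],[0,0,0]],"dr":[[0,0,0],[0,0,0],[0,0,0]],"gripper":[50,50,50]}' >/dev/null; python3 st.py
python3 -m handwheel '{"delta_pos":[[0,0,-0.035],[0,0,0],[0,0,0]],"dr":[[0,0,0],[0,0,0],[0,0,0]],"gripper":[50,50,50]}' >/dev/null; python3 st.py
```

```text
p [511.7 140.7   4.1] F [ 0.7  0.4 -1.7] T [-0.031 -0.039  0.021] yaw -63.26 q6 -0.1 t 19.12
  p [511.7 140.7   3. ] F [ 0.1 -0.2 -0.7] T [0.016 0.027 0.031] yaw -63.26 q6 -0.1 t 19.37
  p [511.9 140.8   2.1] F [-0.8 -0.3  0.6] T [-0.038  0.107  0.01 ] yaw -63.25 q6 -0.1 t 19.62
```

```bash

python3 -m handwheel '{"delta_pos":[[0,0,-0.025],[0,0,0],[0,0,0]],"dr":[[0,0,0],[0,0,0],[0,0,0]],"gripper":[50,50,50]}' >/dev/null; python3 st.py
python3 -m handwheel '{"delta_pos":[[0,0,-0.025],[0,0,0],[0,0,0]],"dr":[[0,0,0],[0,0,0],[0,0,0]],"gripper":[50,50,50]}' >/dev/null; python3 st.py
```

```text
p [511.9 140.8   2.1] F [-2.8  0.6  7.8] T [-0.114  1.038 -0.014] yaw -63.24 q6 -0.1 t 19.87
  p [512.  140.8   2.1] F [-5.2  1.4 13.3] T [-0.161  1.906 -0.055] yaw -63.22 q6 -0.1 t 20.12
```

```bash

python3 -m handwheel '{"delta_pos":[[0.0,0,0.025],[0,0,0],[0,0,0]],"dr":[[0,0,0],[0,0,0],[0,0,0]],"gripper":[50,50,50]}' 30 >/dev/null; python3 st.py
python3 -m handwheel '{"delta_pos":[[0,0,0.0],[0,0,0],[0,0,0],[0,0,0],[0,0,0]],"dr":[[0,0,0],[0,0,0],[0,0,0],[0,0,0],[0,0,0]],"gripper":[57,60,64,68,72]}' 20; python3 st.py
python3 -m handwheel '{"delta_pos":[[0,0,0.0],[0,0,0],[0,0,0.1],[0,0,0.2],[0,0,0.3]],"dr":[[0,0,0],[0,0,0],[0,0,0],[0,0,0],[0,0,0]],"gripper":[76,76,76,76,76]}' ; python3 st.py
```

```text
p [511.9 140.8   2.1] F [-2.2 -0.3  9.1] T [-0.092  1.203 -0.053] yaw -63.24 q6 -0.1 t 20.37
t: 20.78
eef_pos: [511.7, 140.7, 1.0]
tcp_rot: [0.851, -0.524, -0.0, 0.0]
wrist_force: [-0.3, -0.3, 0.6]
opening: 72.0
grip_force: 0.0
  p [511.7 140.7   1. ] F [-0.3 -0.3  0.6] T [ 0.028 -0.012 -0.003] yaw -63.26 q6 -0.1 t 20.78
t: 21.2
eef_pos: [511.3, 140.5, 19.4]
tcp_rot: [0.851, -0.524, -0.0, 0.001]
wrist_force: [-0.1, -0.1, 0.2]
opening: 76.0
grip_force: 0.0
  p [511.3 140.5  19.4] F [-0.1 -0.1  0.2] T [-0.026  0.004  0.007] yaw -63.26 q6 -0.1 t 21.2
```

Released cleanly. I'll raise straight up and look.

```bash

python3 -m handwheel '{"delta_pos":[[0,0,0.5],[0,0,1],[0,0,1],[0,0,1],[0,0,1]],"dr":[[0,0,0],[0,0,0],[0,0,0],[0,0,0],[0,0,0]],"gripper":[80,80,80,80,80]}' >/dev/null
python3 -m handwheel '{"delta_pos":[[-0.4,0.5,1],[-0.5,0.6,0.5],[-0.5,0.6,0],[-0.5,0.6,0],[0,0,0]],"dr":[[0,0,0],[0,0,0],[0,0,0],[0,0,0],[0,0,0]],"gripper":[80,80,80,80,80]}' >/dev/null; python3 st.py
python3 jc.py H >/dev/null; python3 jr.py H
python3 - <<'E'
import cv2,numpy as np
a=cv2.imread('pics/sceneH.png')[115:295,260:400];b=cv2.imread('pics/topH.png')[175:265,240:420]
a=cv2.resize(a,None,fx=3,fy=3,interpolation=cv2.INTER_CUBIC);b=cv2.resize(b,(380,190),interpolation=cv2.INTER_CUBIC)
c=np.zeros((540,800,3),np.uint8);c[:,:420]=a;c[:190,420:]=b;cv2.imwrite('pics/fin.png',c)
E
```

```text
p [453.1 211.9 200.9] F [ 1.4  0.5 -0.4] T [ 0.021 -0.038 -0.05 ] yaw -63.12 q6 -0.28 t 22.03
jug dx,dy mm [-1.37  3.43] rot deg 5.91 res [0.43 0.31 0.4  0.62 1.4  0.36 0.6  1.19 0.9  1.01 0.54 1.27 0.54 0.91
 0.63]
handle moved 9.3
```

View pics/fin.png

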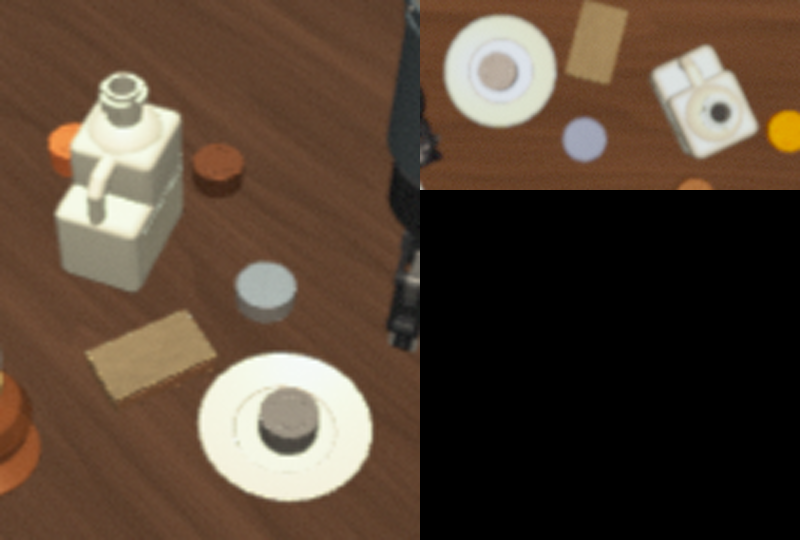

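The cap sits rim-down and level in the middle of the saucer (crop (289,420); top view (498,71), with the saucer centred at (500,71)). The open jug stands upright with nothing disturbed around it, and the gripper is clear. I'll hand it in.

```bash
python3 -c "
from workcell import workorder
print(workorder.finish_job())"
```

```text
the job is handed in; nothing more can be done
None
```

The cap was freed by a held-down turn to its stop, lifted off and set rim-down in the middle of the saucer, and the job is handed in with no verdict shown; the jug stands open and upright, turned about 6° with its handle about 9 mm off (limit 20 mm), after tipping about 1° when I tried to nudge it back.

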